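# Seat the burner cap on the gas stove

### The arm

A 6-joint arm with a two-finger parallel gripper is mounted at the origin on the work surface. World frame = base frame: x ahead of the robot, y to its left, z up, the work surface at z = 0. Lengths are in mm, angles in rad, forces in N, time in s.
With the tool pointing down it reaches from about 400 to 925 mm from the base axis. Payload 12.5 kg.
Tool frame: the origin (TCP) lies at the centre of the arm's flange, where the gripper is bolted on; the fingertips stand 190 mm ahead of it and the grasp point (between the pads) lies 171 mm ahead of it; z points along the fingers, y is the line along which they close (so a half turn about z gives the same grasp; the last joint's range is limited). The gripper opens to 95 mm and grips with 3 to 60 N. Pads are 20 mm wide; open, the fingers measure 119 mm over their backs; the gripper's body (75 mm by 180 mm) begins 59 mm behind the grasp point.
Start: joints at [1.136, 0.491, 1.559, -0, 1.092, -0.106], TCP at [201.794, 591.527, 404.761] pointing down, gripper open.
Joint ranges: [-3.1, 3.1], [-0.84, 2.19], [0.05, 2.79], [-1.13, 4.28], [0.06, 2.93], [-2.69, 2.69]. Speed limits (rad/s): [2.22, 2.22, 2.79, 3.14, 3.14, 3.14].

### API

Orientations are given as [roll, pitch, yaw] about the fixed x, y, z axes, in that order (R = Rz(yaw) Ry(pitch) Rx(roll)).
In Python, from cell import env, read_camera, search_frame, cut_out gives the robot as it stands. The module is installed in compiled form; this text tells all that it offers.
- The arm moves only by the tool move_arm, never from a script. Its argument "commands" is a list of rows, each a list of 3 entries, a list of its own where there are three numbers: the shift along the world's x, y, z normalised to -1 to 1, where 1 is 0.03 m, then the turn about the world's z normalised to -1 to 1, where 1 is 0.08 rad, then the opening, from -1 (shut) to 1 (fully open), so that 0 is half open. A call has 1 to 20 rows; each row shifts and turns the commanded pose from where the row before left it; what a row does not reach is not made up. A row lasts 1/12 s, in which the tool goes at most 41.7 mm and 7.16 degrees, less where a joint would pass 70% of its speed; a pose out of reach is approached as far as the arm can. A call with a number of a shift or a turn outside -1 to 1 is refused whole. A call with a gripper value outside its range is refused whole. The fingers move at their own pace and stop on an object; the grip force is fixed at half the most. Time passes only in rows, so rows that do not move let the fingers close. It gives the time, the measured TCP pose, the force, the opening and the grip force at its end, in the units of the state.
- env.state(): the state, without advancing time (a new reading comes with each control period).
- read_camera(name): name is "scene" or "top" or "wrist"; returns a dict with "image" (420x560x3 uint8, red, green, blue), "fx", "fy", "cx", "cy" (pixels), "rvec" (rotation vector, rad) and "tvec" (3), from world to camera coordinates, as OpenCV has them. Camera axes: x right, y down, z forward; pixel columns grow to the right and rows downward; lengths in mm; the calibration is good to about 2 mm. A picture is of the moment at which its call begins. There is no depth.
- env.job_done(): hands the job in; it is judged then, once.
Trained networks look in a picture, given as the dict that the camera call returned (one of the last four; its "shot" number tells which), for a name from the list of things; names that differ only in an ending like _2 or _b are one class to them, and where a whole thing is asked for, a point or a joint stands for the part that bears it (a point fixed in the world has none). Each returns a list of dicts, best first, with "confidence" (0 to 1); they miss things now and then, are a little off and sometimes report something else, mostly with a low value. They report only what shows in the picture. A call takes as long as a camera call.
- search_frame(thing, picture): "at" ([column, row] in pixels, amid what is visible of it).
- cut_out(thing, picture): "region" (420x560 bool, what is visible of it) and "at" ([column, row] in pixels, amid what is visible of it).
The state is a dict: "t": time; "joints": joint angles; "qvel": joint speeds; "tau": joint torques, N m; "eef_pos": TCP position; "tcp_rot": TCP orientation; "ft_force": force on the tool from outside, world axes, zero at the start; "moment": the same for the moment, N m; "opening": opening from 0.0 (shut) to 1.0 (fully open); "grip_force": force on a finger pad.
Only numpy, scipy, OpenCV 4.12 (cv2) and the standard library are available. Lean on these libraries where they do the work, as an engineer would, in place of code of your own. Each camera call takes 0.05 s, during which the arm holds its last target. There are 200 camera calls.

### The job

The brass burner cap on the table-top gas stove sits raised because the notch in its rim is not over the red locating pin. With the gripper shut, push the cap's raised lug round with the fingertips until the notch stands over the pin, then press the cap straight down until it is fully home. Do not take the lug between the fingers or lift the cap, and leave everything else where it is.

Things in the scene. Friction and masses are not known exactly. Their poses are not given: they have to be found in the camera images.
- stove: single-burner table-top gas stove, steel, 280 x 310 mm, fixed, flat top 80 mm above the table. Origin under its centre at table height; z up; the burner's vertical axis passes through this origin, and the red pin lies from there along +x. A control tap with a red pointer on its -x side reaches 175 mm out. Nothing on the stove top is higher than the raised cap.
- burner_cap: round brass burner cap with a dark top and a white line from its middle to the notch, 116 mm across its toothed rim (narrow slots and one wide notch), 10 mm thick at the flat middle (88 mm across), 8 mm at the teeth. Origin at the centre of its underside, on the burner axis; z up; +x points at the notch, -x at the lug. Underside 107 mm above the table when raised, 99 mm when home. It never tilts or shifts sideways.
- cap_down (a joint): how far the cap has sunk, m: 0 raised (as at the start), 0.008 fully home. Sinking takes about 6 N on any part of its top, and it stays where it is left. While the notch is off the pin, the teeth rest on the pin and it cannot sink. The cap also turns about the burner axis, either way without limit, against about 2 N at the lug; it starts 0.7 to 3.14 rad off, to either side.
- cap_centre (a point): centre of the cap's flat top, on the burner axis, 10 mm above its underside (117 mm above the table raised, 109 mm home): a clear place to press
- notch (a point): middle of the notch in the rim at the level of the cap's underside, 53.5 mm from the burner axis. The notch is 14 mm deep from the rim, open outward, about 10 mm wide at its inner end and 16 mm at the rim
- pin (a point): top of the red locating pin, fixed on the stove, 53.5 mm from the burner axis, 106.5 mm above the table. It is 7 mm wide with a rounded top: the notch may be off by about 2.5 mm (3 degrees) either way and still go down. Its red upright back stands outside the rim, 64 to 72 mm from the axis, up to 112 mm above the table, and is always seen
- lug (a point): centre of the top of the lug: an upright brass stud on the cap, 12 mm in diameter, standing 16 mm above the cap's flat top, 34 mm from the burner axis, exactly opposite the notch. Its top is 133 mm above the table when raised, 125 mm home
- brush: bystander, leave alone: a small wooden-handled cleaning brush, 150 mm long, lying on the stove top. Its origin lies under it.
- matchbox: bystander, leave alone: a yellow box of matches, 52 x 35 x 14 mm, on a corner of the stove top. Origin under its middle.
- jet: bystander, leave alone: a small spare brass gas jet, 20 mm across and 24 mm tall, standing on a corner of the stove top. Origin under its middle.
- pan_support: bystander, leave alone: a black wire ring with five prongs (the stove's pan support), 198 mm across and 36 mm high, on the table. Origin under its middle.
- basin: bystander, leave alone: a white mixing bowl, 220 mm across and 90 mm high, on the table. Origin under its middle.
- tumbler: bystander, leave alone: a steel cup, 72 mm across and 100 mm high, on the table. Origin under its middle.
- bun_plate: bystander, leave alone: a white plate 220 mm across with three pale buns on it, about 50 mm high, on the table. Origin under its middle.

How it is judged (in metres and radians):
At the end, for the whole second after the job is handed in: the cap is fully home (its underside within 1.5 mm of 99 mm above the table) with the notch around the pin (centres within 6 mm), at rest, and nothing touches it (z of burner_cap in the frame of stove between 0.0965 and 0.1005 m and horizontal distance between notch and pin below 0.006 m and angular speed of burner_cap below 0.05 rad/s and linear speed of burner_cap below 0.01 m/s).
It fails at once if the cap was lifted (more than 5 mm above its raised height) (z of burner_cap in the frame of stove above 0.112 m).
It fails at once if the lug was taken between the fingers (horizontal distance between the grasp point and lug below 0.007 m and z of the grasp point in the frame of lug below 0.013 m and contact force between the fingers and burner_cap above 0.3 N).
It fails at once if another thing was moved by more than 25 mm (distance of any of brush, matchbox, jet, pan_support, basin, tumbler, bun_plate from where it was at the start of the episode above 0.025 m).
It also fails if it takes over 48 s, if anything falls off the work surface, if the arm or the gripper's body presses on something with over 40 N, if the wrist force passes 120 N, or if a joint passes its speed limit or range.

## Working session

There is one attempt and no reset: what is moved stays moved. The work goes in short steps, Python scripts to look and compute and a tool call to move; the robot and the scene stay as the last step left them, time stands still between calls to the robot, and variables do not carry over. Pictures are saved under pics/ and viewed, at most 10 in all, crops included, and the job is handed in when it is done.

Besides the shell and the picture viewer there is one more tool, called after ">>>" as a command line: name --argument value ..., lists and objects as JSON in quotes. move_arm: Moves the arm, as the interface text tells. Its arguments: {"type":"object","properties":{"commands":{"type":"array","items":{"type":"array"}}},"required":["commands"]}

```bash
mkdir -p pics
cat > h.py <<'E'
import numpy as np, cv2
from cell import env, read_camera, search_frame, cut_out
def ray(p,uv):
    R=cv2.Rodrigues(np.array(p["rvec"],float))[0]; t=np.array(p["tvec"],float).ravel()
    d=R.T@np.array([(uv[0]-p["cx"])/p["fx"],(uv[1]-p["cy"])/p["fy"],1.0]); return -R.T@t,d
def atz(p,uv,z):
    c,d=ray(p,uv); return (c+d*(z-c[2])/d[2])
def proj(p,X):
    K=np.array([[p["fx"],0,p["cx"]],[0,p["fy"],p["cy"]],[0,0,1]],float)
    return cv2.projectPoints(np.array(X,float).reshape(-1,1,3),np.array(p["rvec"],float),np.array(p["tvec"],float),K,None)[0].reshape(-1,2)
def save(p,n): cv2.imwrite("pics/"+n,p["image"][:,:,::-1])
E
python3 - <<'E'
from h import *
s=env.state(); print(s["t"],s["eef_pos"],s["tcp_rot"],s["opening"])
for n in ["top","scene"]:
    p=read_camera(n); save(p,n+"0.png")
    print(n,ray(p,(280,210)))
    for th,z in [("burner_cap",115),("cap_centre",117),("lug",133),("notch",107),("pin",106.5),("stove",80)]:
        for r in search_frame(th,p)[:2]: print(th,np.round(r["at"],1),round(r["confidence"],2),np.round(atz(p,r["at"],z),1))
E
```

```text
0.0 [201.78152345 591.48459281 404.15576083] [-3.14045349e+00 -1.05983709e-04  2.81280661e+00] 0.9945220909197495
top (array([ 349.3215025 ,  -23.47390131, 1315.83349105]), array([ 0.15034351, -0.01350253, -0.98890857]))
burner_cap [409.8 297.5] 0.7 [ 283.5 -424.3  115. ]
burner_cap [231.  205.8] 0.57 [540.9 108.1 115. ]
cap_centre [230.9 202.2] 0.62 [551.6 108.7 117. ]
lug [231.4 205.2] 0.96 [539.9 105.  133. ]
notch [231.1 203.4] 0.96 [549.6 109.  107. ]
notch [277.2 220.1] 0.46 [502.1 -32.2 107. ]
pin [232.6 206. ] 0.69 [541.8 104.2 106.5]
stove [235.2 208.3] 0.62 [539.   98.6  80. ]
scene (array([1351.70064875,  171.08376712,  951.77170688]), array([-0.68984639, -0.16320808, -0.70536315]))
burner_cap [324.5 223.2] 0.98 [553.3 108.7 115. ]
cap_centre [325.  224.6] 0.62 [560.1 111.  117. ]
lug [325.9 221.6] 0.8 [563.6 112.7 133. ]
notch [327.1 222. ] 0.56 [539.3 114.4 107. ]
pin [319.8 244.6] 0.66 [625.4 108.8 106.5]
stove [286. 264.] 0.75 [689.9  32.3  80. ]
stove [371.1 227.2] 0.63 [502.7 237.5  80. ]
```

Run:
```python
import cv2
for n in ["top","scene"]:
    i=cv2.imread(f"pics/{n}0.png")
    if n=="top": cv2.imwrite("pics/t1.png",cv2.resize(i[120:300,130:370],None,fx=3.3,fy=3.3,interpolation=3))
    else: cv2.imwrite("pics/s1.png",cv2.resize(i[130:330,200:460],None,fx=3,fy=3,interpolation=3))
```

```text
(no output)
```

View pics/t1.png

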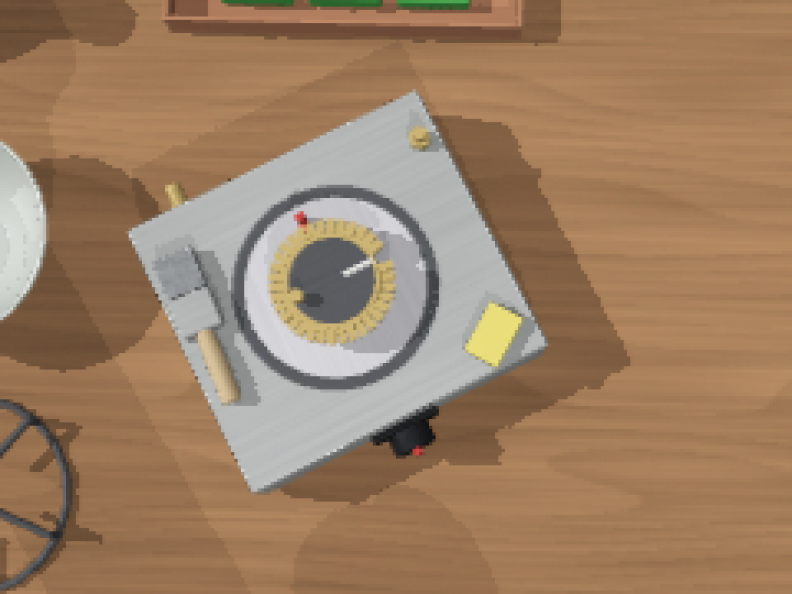

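View pics/s1.png

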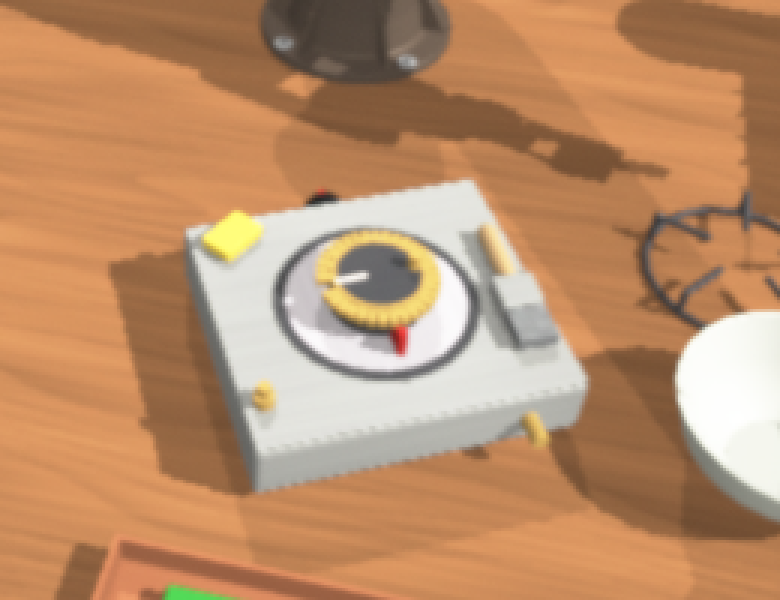

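The picture is up = +x, left = +y. Red pin at full-frame pixel (221.5, 186), cap centre (230.6, 205.5), notch end of the white line (243.6, 199.5), lug (220, 210). So the pin is at about 25°, the notch at about -65° and the lug at about 115°, and the cap needs about +90° (counter-clockwise). The gripper goes overhead, shut, for a close look.

>>> move_arm --commands '[[[0.68, -0.945, 0], -1, -1], [[0.68, -0.945, 0], -1, -1], [[0.68, -0.945, 0], -1, -1], [[0.68, -0.945, 0], -1, -1], [[0.68, -0.945, 0], -1, -1], [[0.68, -0.945, 0], -1, -1], [[0.68, -0.945, 0], -1, -1], [[0.68, -0.945, 0], -1, -1], [[0.68, -0.945, 0], -1, -1], [[0.68, -0.945, 0], -1, -1], [[0.68, -0.945, 0], 0, -1], [[0.68, -0.945, 0], 0, -1], [[0.68, -0.945, 0], 0, -1], [[0.68, -0.945, 0], 0, -1], [[0.68, -0.945, 0], 0, -1], [[0.68, -0.945, 0], 0, -1], [[0.68, -0.945, 0], 0, -1], [[0, 0, 0], 0, -1], [[0, 0, 0], 0, -1], [[0, 0, 0], 0, -1]]'

```text
t: 2.37
eef_pos: [548.4, 109.6, 404.6]
tcp_rot: [-3.141, -0.0, 2.012]
ft_force: [0.0, -0.7, 0.6]
opening: 0.004
grip_force: 0.0
```

Run:
```python
from h import *
s=env.state(); print(s["t"],s["eef_pos"],s["tcp_rot"],s["opening"],s["joints"])
p=read_camera("wrist"); save(p,"w0.png"); print(ray(p,(280,210)))
for th,z in [("burner_cap",115),("cap_centre",117),("lug",133),("notch",107),("pin",106.5)]:
    for r in search_frame(th,p)[:2]: print(th,np.round(r["at"],1),round(r["confidence"],2),np.round(atz(p,r["at"],z),1))
```

```text
2.3667 [548.35358465 109.63587221 404.63363242] [-3.14125121e+00 -3.29316613e-04  2.01219222e+00] 0.003922707499850596 [ 7.91868477e-02  3.97718911e-01  1.72225585e+00  2.19136238e-04
  1.02205388e+00 -3.62323444e-01]
(array([512.95685165, 182.1023154 , 384.28345586]), array([ 0.12998897, -0.25686178, -0.95769875]))
burner_cap [274.4 200.1] 0.56 [542.3 115.1 115. ]
cap_centre [275.9 199.7] 0.95 [543.  116.4 117. ]
lug [273.8 197.7] 0.65 [539.2 121.  133. ]
notch [274.4 199.8] 0.88 [543.1 113.4 107. ]
notch [262.6 150.4] 0.5 [518.8 144.3 107. ]
pin [260.5 148.6] 0.82 [516.8 144.8 106.5]
```

View pics/w0.png

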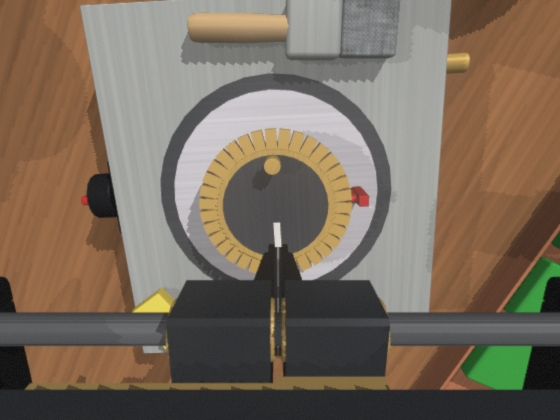

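The lug shows at (272, 164), the rim runs from (199, 203) to (352, 203) with its top at (275, 128), the red pin back is at (360, 197), and the white line points down at (277, 235). I'll fit the axis and angles from brass and red masks.

```bash
cat >> h.py <<'E'
from scipy.optimize import least_squares
def measure(p,rows=(100,262),guess=(543,113)):
    im=p["image"]; hsv=cv2.cvtColor(im,cv2.COLOR_RGB2HSV); v=np.arange(420)[:,None]; u=np.arange(560)[None]
    c0=proj(p,[[*guess,115]])[0]; near=np.hypot(u-c0[0],v-c0[1])<105
    br=(hsv[...,0]>12)&(hsv[...,0]<26)&(hsv[...,1]>90)&(hsv[...,2]>90)&near&(v>rows[0])&(v<rows[1])
    red=((hsv[...,0]<6)|(hsv[...,0]>174))&(hsv[...,1]>150)&(hsv[...,2]>90)&near
    P=[]
    for a in np.radians(np.arange(0,360,4)):       # outermost brass along rays
        r=np.arange(20,100,.5); x=(c0[0]+r*np.cos(a)).round().astype(int).clip(0,559); y=(c0[1]+r*np.sin(a)).round().astype(int).clip(0,419)
        k=np.where(br[y,x])[0]
        if len(k) and r[k[-1]]>50: P.append(atz(p,(c0[0]+r[k[-1]]*np.cos(a),c0[1]+r[k[-1]]*np.sin(a)),114)[:2])
    P=np.array(P)
    s=least_squares(lambda c:np.hypot(*(P-c).T)-57.5,guess,loss="soft_l1").x
    y,x=np.nonzero(red); rp=atz(p,(x.mean(),y.mean()),110)[:2]
    return s,len(P),np.std(np.hypot(*(P-s).T)),rp,len(x)
E
python3 - <<'E'
from h import *
p=read_camera("wrist")
s,n,sd,rp,k=measure(p); d=rp-s
print(s,n,sd,rp,k,np.hypot(*d),np.degrees(np.arctan2(d[1],d[0])))
for uv in [(272,163.5)]:
    L=atz(p,uv,133)[:2]-s; print("lug",L,np.hypot(*L),np.degrees(np.arctan2(L[1],L[0])))
for uv in [(276.5,225),(277.5,245)]:
    L=atz(p,uv,117)[:2]-s; print("line",L,np.hypot(*L),np.degrees(np.arctan2(L[1],L[0])))
for r in search_frame("stove",p)[:1]+cut_out("brush",p)[:1]: print(r["at"])
E
```

```text
[544.84911415 111.25422332] 82 2.622283087942288 [602.98795258 143.51455666] 123 66.48950023134702 29.025209910384408
lug [-16.99880526  31.78447639] 36.04458794047605 118.13852633280861
line [  7.25081216 -12.27641841] 14.257795269571945 -59.43265742266165
line [ 15.00819441 -26.85089463] 30.760631362889807 -60.7971763576476
[258.5, 154.9]
[317.7, 30.3]
```

>>> move_arm --commands '[[[0.055, 0.73, 0], 0.7, -1], [[0.055, 0.73, 0], 0, -1], [[0, 0, -0.75], 0, -1], [[0, 0, -0.75], 0, -1], [[0, 0, -0.75], 0, -1], [[0, 0, -0.4], 0, -1], [[0, 0, -0.4], 0, -1], [[0, 0, 0], 0, -1], [[0, 0, 0], 0, -1]]'

```text
t: 3.57
eef_pos: [552.0, 153.5, 313.1]
tcp_rot: [-3.141, -0.0, 2.069]
ft_force: [0.6, -0.5, -0.5]
opening: 0.005
grip_force: 0.0
```

Run:
```python
from h import *
s=env.state(); print(s["t"],s["eef_pos"],s["tcp_rot"])
p=read_camera("wrist"); save(p,"w1.png")
c=np.array([545,111.])
# arc plan: lug angle -> TCP pose
prev=np.array(s["eef_pos"][:2])
for th in np.radians([118.5,130,145,160,175,190,200,205,209]):
    r=np.array([np.cos(th),np.sin(th)]);t=np.array([-r[1],r[0]])
    q=c+34*r-18*t; print(round(np.degrees(th)),np.round(q,1),np.round((q-prev)/30,3)); prev=q
```

```text
3.5667 [551.96311402 153.46485544 313.11366791] [-3.14081422e+00 -3.21817055e-04  2.06886979e+00]
119 [544.6 149.5] [-0.246 -0.133]
130 [536.9 148.6] [-0.255 -0.028]
145 [527.5 145.2] [-0.315 -0.112]
160 [519.2 139.5] [-0.276 -0.19 ]
175 [512.7 131.9] [-0.217 -0.255]
190 [508.4 122.8] [-0.144 -0.302]
200 [506.9 116.3] [-0.05  -0.218]
205 [506.6 112.9] [-0.011 -0.111]
209 [506.5 110.3] [-0.001 -0.089]
```

View pics/w1.png

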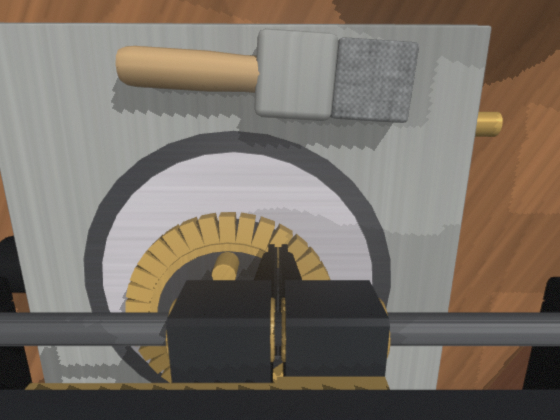

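The shut fingertips at (278, 255) stand beside the lug at (226, 265), clear of it and above the flat top. I'll push it round the arc, stopping short of the target.

>>> move_arm --commands '[[[-0.246, -0.133, 0], 0, -1], [[-0.085, -0.009, 0], 0.836, -1], [[-0.085, -0.009, 0], 0.836, -1], [[-0.085, -0.009, 0], 0.836, -1], [[-0.079, -0.028, 0], 0.818, -1], [[-0.079, -0.028, 0], 0.818, -1], [[-0.079, -0.028, 0], 0.818, -1], [[-0.079, -0.028, 0], 0.818, -1], [[-0.069, -0.0475, 0], 0.818, -1], [[-0.069, -0.0475, 0], 0.818, -1], [[-0.069, -0.0475, 0], 0.818, -1], [[-0.069, -0.0475, 0], 0.818, -1], [[-0.054, -0.064, 0], 0.818, -1], [[-0.054, -0.064, 0], 0.818, -1], [[-0.054, -0.064, 0], 0.818, -1], [[-0.054, -0.064, 0], 0.818, -1], [[-0.036, -0.0755, 0], 0.818, -1], [[-0.036, -0.0755, 0], 0.818, -1], [[-0.036, -0.0755, 0], 0.818, -1], [[-0.036, -0.0755, 0], 0.818, -1]]'

```text
t: 5.28
eef_pos: [507.9, 122.6, 314.4]
tcp_rot: [3.141, 0.002, -2.964]
ft_force: [1.2, 1.6, 1.2]
opening: 0.004
grip_force: 0.8
```

>>> move_arm --commands '[[[-0.025, -0.109, 0], 1, -1], [[-0.025, -0.109, 0], 1, -1], [[0, 0, 0], 0, -1], [[0, 0, 0], 0, -1]]'

```text
t: 5.62
eef_pos: [506.5, 116.1, 314.1]
tcp_rot: [-3.141, 0.001, -2.809]
ft_force: [0.2, 0.3, 1.0]
opening: 0.004
grip_force: 0.5
```

Run:
```python
from h import *
s=env.state(); print(s["t"],s["eef_pos"],s["tcp_rot"],s["joints"])
p=read_camera("wrist"); save(p,"w2.png")
q=read_camera("top"); save(q,"t2.png")
a=cv2.resize(p["image"][:,:,::-1],(533,400)); b=cv2.resize(q["image"][160:250,170:290,::-1],(533,400),interpolation=3)
cv2.imwrite("pics/c2.png",np.vstack([a,b])[:800]); cv2.imwrite("pics/c2.png",cv2.resize(np.hstack([a,b]),(800,300)))
```

```text
5.6167 [506.51638455 116.07200094 314.05405464] [-3.14136790e+00  1.21738353e-03 -2.80942605e+00] [ 9.80983012e-02  4.62025896e-01  1.91385035e+00  9.20786455e-05
  7.64480094e-01 -1.80493091e+00]
```

View pics/w2.png

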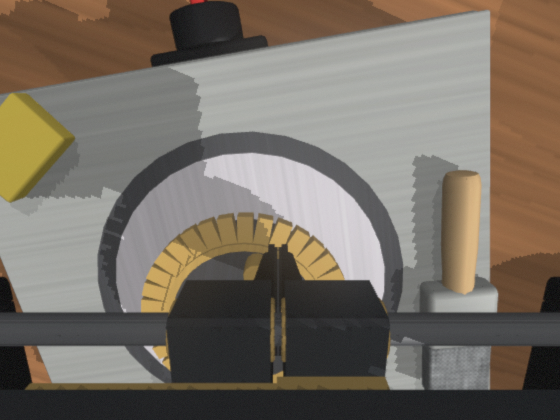

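Lug touching the fingertips at (255, 265), about 9° short as planned. Back off, rise, and look from above with the pin unobstructed.

>>> move_arm --commands '[[[-0.1, 0.28, 0], 0, -1], [[0, 0, 0.75], 0, -1], [[0, 0, 0.75], 0, -1], [[0, 0, 0.75], 0, -1], [[0, 0, 0.75], 0, -1], [[0.8, 0.05, 0], 0, -1], [[0.8, 0.05, 0], 0, -1], [[0.8, 0.05, 0], 0, -1], [[0.8, 0.05, 0], 0, -1], [[0, 0, 0], 0, -1], [[0, 0, 0], 0, -1], [[0, 0, 0], 0, -1]]'

```text
t: 6.72
eef_pos: [599.1, 131.1, 402.8]
tcp_rot: [3.141, -0.001, -2.807]
ft_force: [-0.2, -0.1, -0.4]
opening: 0.005
grip_force: 0.0
```

Run:
```python
from h import *
s=env.state(); print(s["t"],s["eef_pos"],s["tcp_rot"])
p=read_camera("wrist"); save(p,"w3.png")
for r in search_frame("lug",p)[:1]+search_frame("pin",p)[:1]+search_frame("notch",p)[:1]: print(r["at"],r["confidence"])
```

```text
6.7167 [599.13639769 131.12354675 402.79765095] [ 3.14113143e+00 -1.33396194e-03 -2.80699257e+00]
[274.2, 127.7] 0.66
[260.0, 128.7] 0.71
[278.5, 128.4] 0.93
```

View pics/w3.png

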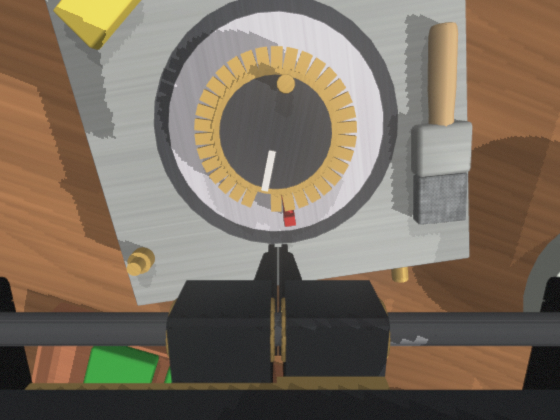

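Clear view: cap centre near (276, 130), lug (286, 84), white line (271, 152)–(265, 190), red pin back (289, 217). The notch is still a bit short of the pin.

```bash
cat >> h.py <<'E'
def angles(p,rows=(30,240),guess=(545,111),zt=117):
    s,n,sd,rp,k=measure(p,rows,guess); d=rp-s
    hsv=cv2.cvtColor(p["image"],cv2.COLOR_RGB2HSV); c0=proj(p,[[*s,zt]])[0]
    v=np.arange(420)[:,None]; u=np.arange(560)[None]
    w=(hsv[...,1]<50)&(hsv[...,2]>170)&(np.hypot(u-c0[0],v-c0[1])<56)
    y,x=np.nonzero(w); W=np.array([atz(p,q,zt)[:2] for q in zip(x,y)])
    m=W.mean(0); e=np.linalg.svd(W-m)[2][0]; e*=np.sign(e@(m-s))
    A=lambda v:round(float(np.degrees(np.arctan2(v[1],v[0]))),2)
    off=float(e[0]*(s-m)[1]-e[1]*(s-m)[0])
    print("axis",s.round(1),n,round(sd,2),"pin",rp.round(1),k,round(float(np.hypot(*d)),1),A(d),"line pca",A(e),"via centre",A(m-s),len(W),"line misses axis",round(off,2))
E
python3 - <<'E'
from h import *
p=read_camera("wrist"); angles(p)
L=atz(p,(286,84),133)[:2]
for c in [(545,111)]: print(L,np.degrees(np.arctan2(L[1]-c[1],L[0]-c[0])))
print(atz(p,(289,215),112))
E
```

```text
axis [545.  110.7] 90 3.83 pin [604.2 142.9] 86 67.4 28.51 line pca 7.82 via centre 8.12 268 line misses axis -0.14
[511.99917548 106.50634796] -172.24584598877613
[600.74447162 140.93841831 112.        ]
```

>>> move_arm --commands '[[[-0.78, -0.06, 0], 0, -1], [[-0.78, -0.06, 0], 0, -1], [[-0.78, -0.06, 0], 0, -1], [[-0.78, -0.06, 0], 0, -1], [[0, 0, -0.75], 0, -1], [[0, 0, -0.75], 0, -1], [[0, 0, -0.75], 0, -1], [[0, 0, -0.75], 0, -1], [[0, 0, 0], 0, -1], [[0.02, -0.13, 0], 0, -1], [[0.02, -0.13, 0], 0, -1], [[-0.009, -0.093, 0], 0.894, -1], [[-0.003, -0.093, 0], 0.894, -1], [[0.004, -0.093, 0], 0.894, -1], [[0.011, -0.092, 0], 0.894, -1], [[0.017, -0.091, 0], 0.894, -1], [[0, 0, 0], 0, -1], [[0, 0, 0], 0, -1]]'

```text
t: 8.47
eef_pos: [508.2, 101.5, 314.5]
tcp_rot: [-3.14, 0.002, -2.452]
ft_force: [0.3, -0.6, 1.0]
opening: 0.004
grip_force: 0.1
```

>>> move_arm --commands '[[[-0.127, 0.234, 0], 0, -1], [[0, 0, 0.75], 0, -1], [[0, 0, 0.75], 0, -1], [[0, 0, 0.75], 0, -1], [[0, 0, 0.75], 0, -1], [[0.68, 0.38, 0], 0, -1], [[0.68, 0.38, 0], 0, -1], [[0.68, 0.38, 0], 0, -1], [[0.68, 0.38, 0], 0, -1], [[0, 0, 0], 0, -1], [[0, 0, 0], 0, -1], [[0, 0, 0], 0, -1]]'

```text
t: 9.47
eef_pos: [585.1, 154.6, 403.2]
tcp_rot: [3.141, -0.001, -2.45]
ft_force: [-0.3, -0.1, 0.5]
opening: 0.005
grip_force: 0.0
```

Run:
```python
from h import *
s=env.state(); print(s["t"],s["eef_pos"],s["tcp_rot"])
p=read_camera("wrist"); save(p,"w4.png"); angles(p)
```

```text
9.4667 [585.05400378 154.58254654 403.16844452] [ 3.14108916e+00 -6.95426923e-04 -2.44963493e+00]
axis [544.9 110.7] 90 3.8 pin [599.1 140.5] 163 61.8 28.78 line pca 30.35 via centre 30.55 266 line misses axis -0.09
```

View pics/w4.png

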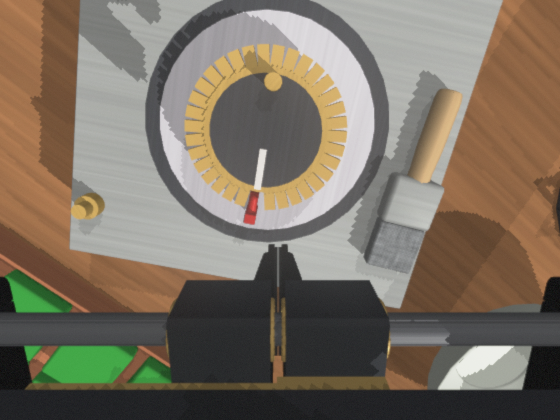

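The pin now shows in the notch at (252, 207), with the line at about 30.4° and the pin at about 28.7°. That is within tolerance, so I'll enlarge to check before pressing.

Run:
```python
import cv2
i=cv2.imread("pics/w4.png"); cv2.imwrite("pics/w4c.png",cv2.resize(i[140:235,215:305],None,fx=6,fy=6,interpolation=cv2.INTER_NEAREST))
```

```text
(no output)
```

View pics/w4c.png

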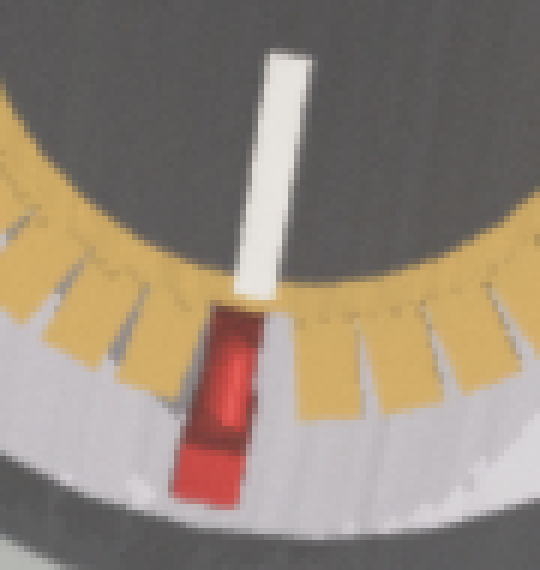

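The pin sits inside the notch, about 2° off centre, so it should go down. I'll press gently at the cap centre and watch the force.

>>> move_arm --commands '[[[-0.668, -0.73, 0], 0, -1], [[-0.668, -0.73, 0], 0, -1], [[0, 0, -0.75], 0, -1], [[0, 0, -0.75], 0, -1], [[0, 0, -0.75], 0, -1], [[0, 0, -0.75], 0, -1], [[0, 0, -0.1], 0, -1], [[0, 0, -0.1], 0, -1], [[0, 0, -0.05], 0, -1], [[0, 0, 0], 0, -1], [[0, 0, 0], 0, -1]]'

```text
t: 10.43
eef_pos: [545.8, 110.6, 307.0]
tcp_rot: [-3.14, 0.002, -2.449]
ft_force: [0.5, -0.0, -0.5]
opening: 0.003
grip_force: 0.0
```

>>> move_arm --commands '[[[0, 0, -0.05], 0, -1], [[0, 0, -0.05], 0, -1], [[0, 0, 0], 0, -1], [[0, 0, 0], 0, -1]]'

```text
t: 10.77
eef_pos: [546.0, 110.6, 303.6]
tcp_rot: [-3.141, 0.002, -2.449]
ft_force: [-0.9, 0.2, 6.4]
opening: 0.008
grip_force: 3.0
```

It is sinking at about 6 N, so I'll carry on down.

>>> move_arm --commands '[[[0, 0, -0.05], 0, -1], [[0, 0, -0.05], 0, -1], [[0, 0, -0.05], 0, -1], [[0, 0, -0.03], 0, -1], [[0, 0, 0], 0, -1], [[0, 0, 0], 0, -1]]'

```text
t: 11.27
eef_pos: [545.9, 110.6, 299.1]
tcp_rot: [-3.14, 0.002, -2.449]
ft_force: [-3.6, -0.6, 17.9]
opening: 0.002
grip_force: 8.7
```

Force rose to 18 N at TCP 299.1, which is the home stop. One small extra press, then lift off and check.

>>> move_arm --commands '[[[0, 0, -0.03], 0, -1], [[0, 0, 0], 0, -1], [[0, 0, 0], 0, -1]]'

```text
t: 11.52
eef_pos: [545.8, 110.6, 299.0]
tcp_rot: [-3.14, 0.003, -2.449]
ft_force: [-6.1, -1.2, 26.7]
opening: 0.007
grip_force: 13.2
```

>>> move_arm --commands '[[[0, 0, 0.2], 0, -1], [[0, 0, 0.75], 0, -1], [[0, 0, 0.75], 0, -1], [[0, 0, 0.75], 0, -1], [[0, 0, 0.75], 0, -1], [[0.668, 0.73, 0.2], 0, -1], [[0.668, 0.73, 0], 0, -1], [[0, 0, 0], 0, -1], [[0, 0, 0], 0, -1], [[0, 0, 0], 0, -1]]'

```text
t: 12.35
eef_pos: [585.4, 154.3, 398.1]
tcp_rot: [3.141, -0.001, -2.449]
ft_force: [-0.0, 0.2, -0.8]
opening: 0.005
grip_force: 0.0
```

Run:
```python
from h import *
s=env.state(); print(s["t"],s["eef_pos"])
p=read_camera("wrist"); angles(p,zt=109)
a=cv2.resize(p["image"][60:235,180:360,::-1],None,fx=3.3,fy=3.3,interpolation=3); cv2.imwrite("pics/w5.png",a)
```

```text
12.35 [585.40858944 154.28246751 398.06209047]
axis [544.3 110.4] 90 3.71 pin [598.2 140. ] 180 61.5 28.82 line pca 30.39 via centre 30.5 257 line misses axis -0.05
```

View pics/w5.png

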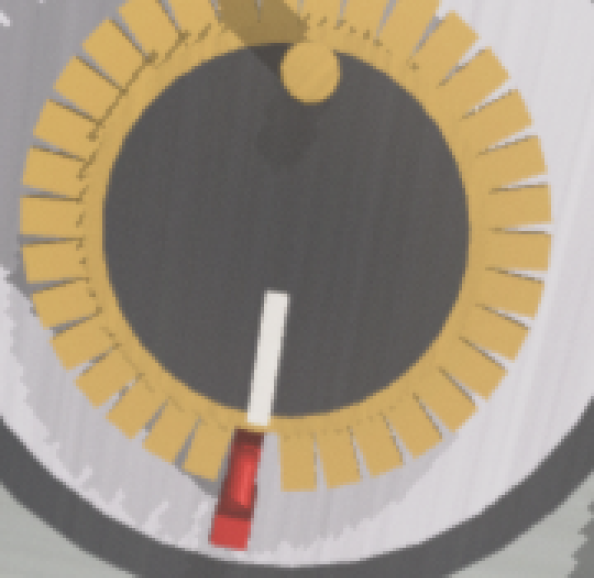

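The pin at crop (242, 475) stands in the notch just below the line. The cap is home: it sank 8 mm and met a hard stop at fingertip height 109 mm.

```bash
python3 -c "
from cell import env
print(env.job_done())"
```

```text
the job is handed in; nothing more can be done
None
```

The cap is turned, with its notch over the pin about 1.7° off centre, and pressed fully home to a hard stop at about 109 mm; the job was handed in at about 12.4 s, and no verdict was returned.

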